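# Brush out the lint cup and hold the recessed reset

### The arm

A 6-joint arm with a two-finger parallel gripper is mounted at the origin on the work surface; the furniture and walls round the work are solid. World frame = base frame: x ahead of the robot, y to its left, z up, the work surface at z = 0. Lengths are in mm, angles in rad, forces in N, time in s.
With the tool pointing down it reaches from about 350 to 775 mm from the base axis. Payload 7.3 kg.
Tool frame: the origin (TCP) lies on the centre line of the jaws, within the pads' length; the fingertips stand finger_overhang ahead of it and the grasp point (between the pads) lies 8 mm behind it (finger_overhang is the distance from the TCP to the fingertips, in mm); z points along the fingers, y is the line along which they close (so a half turn about z gives the same grasp; the last joint's range is limited). The gripper opens to 92 mm and grips with 3 to 60 N. Pads are 19 mm wide; open, the fingers measure 130 mm over their backs; the gripper's body (75 mm by 190 mm) begins 47 mm behind the grasp point.
Start: joints at [-1.496, 0.342, 1.524, -0, 1.275, -0.146], TCP at [115.002, -512.268, 237.741] pointing down, gripper open.
Joint ranges: [-2.53, 2.53], [-0.77, 2.02], [0.04, 2.7], [-1, 4.14], [0.28, 2.66], [-3.11, 3.11]. Speed limits (rad/s): [2.57, 2.57, 3.14, 3.14, 3.14, 3.14].

### API

Orientations are given as [roll, pitch, yaw] about the fixed x, y, z axes, in that order (R = Rz(yaw) Ry(pitch) Rx(roll)).
In Python, from plant import get_obs, capture, close_job, finger_overhang gives the robot as it stands.
- The arm moves only by the shell command python3 -m inch 'ROWS'. ROWS is JSON, one flat list of numbers, 7 for each row, row after row: the turn, a rotation vector about the tool's x, y, z scaled (see below), then the shift along the tool's x, y, z scaled (see below), then the closure, from -1 (fully open) to 1 (shut). In form: [ax, ay, az, tx, ty, tz, gripper, ax, ay, az, tx, ty, tz, gripper, ...]. A call has 1 to 10 rows; each row shifts and turns the commanded pose from where the row before left it, along the tool's axes as they then stand; what a row does not reach is not made up. The controller multiplies each number of a shift by 0.8 m and each number of a turn by 1.5 rad. A row lasts 1/12 s, in which the tool goes at most 41.7 mm and 7.16 degrees, less where a joint would pass 70% of its speed; a pose out of reach is approached as far as the arm can. A call with a number of a shift or a turn outside -1 to 1 is refused whole. A call with a gripper value outside its range is refused whole. The fingers move at their own pace and stop on an object; the grip force is fixed at half the most. Time passes only in rows, so rows that do not move let the fingers close. It gives the time, the measured TCP pose, the force, the opening and the grip force at its end, in the units of the state.
- get_obs(): the state, without advancing time (a new reading comes with each control period).
- capture(name): name is "scene" or "top" or "wrist"; returns a dict with "image" (400x640x3 uint8, red, green, blue), "mtx" (3x3 intrinsics, pixels), "distortion" ([k1, k2, p1, p2, k3] as OpenCV has them; the pictures are not rectified), "pose" (4x4, takes a point from camera to world coordinates). Camera axes: x right, y up, looking along -z (the intrinsics and any distortion apply to the point x, -y, -z); pixel columns grow to the right and rows downward; lengths in mm; the calibration is good to about 2 mm. A picture is of the moment at which its call begins. There is no depth.
- close_job(): hands the job in; it is judged then, once.
The state is a dict: "time": time; "joint_positions": joint angles; "dq": joint speeds; "tau": joint torques, N m; "tool_pos": TCP position; "tcp_rot": TCP orientation; "contact_force": force on the tool from outside, world axes, zero at the start; "moment": the same for the moment, N m; "grip_width": finger opening in mm; "finger_force": force on a finger pad.
Only numpy, scipy, OpenCV 4.12 (cv2) and the standard library are available. Lean on these libraries where they do the work, as an engineer would, in place of code of your own. Each camera call takes 0.05 s, during which the arm holds its last target. There are 200 camera calls.

### The job

The dust extractor on the bench has tripped: lift the wooden-handled round brush out of its stand and run it up and down inside the steel lint cup for two full strokes (tip down almost to the bottom, up until the bristles are at the rim, down almost to the bottom again, and up out). Then put the bare steel tip of the same brush through the small round hole in the top of the extractor's control box and press the recessed reset button fully down. Finish still gripping the brush and holding the button down with it, without letting go, and leave the things lying round about where they are.

Things in the scene. Friction and masses are not known exactly. Their poses are not given: they have to be found in the camera images.
- extractor: Dust extractor head, fixed to the table. Origin at the centre of the underside of its dark steel base plate (150 mm along its x, 230 mm along its y, 8 mm thick); z up, turned about z. On its +y half stands a round open steel cup, on its -y half a grey control box 120 x 96 mm, its flat top 70 mm above the table. A short black hose stub (32 mm diameter, 38 mm up) sticks out of the box to +x.
- cup_floor (a point): Centre of the inner floor of the round open steel lint cup: 12 mm above the table; the cup is 46 mm in inner diameter with a 3 mm wall and 76 mm deep (rim 88 mm above the table). At extractor-frame (0, 62) mm.
- reset_hole (a point): Centre of the mouth of the small round hole (16 mm diameter, ringed by a thin aluminium bezel) in the flat top of the control box, 70 mm above the table. At extractor-frame (-22, -50) mm. The vertical well below it is 16 mm wide, and the reset button's flat top lies 12 mm below the mouth.
- reset_button (a joint): Reset button, a white plunger 14 mm in diameter at the bottom of that well. 0 m = released, grows as it is pressed straight down, 0.006 m = fully down (6 mm travel). Sprung: about 1.5 N starts it, about 4 N takes it fully down; it springs back when let go.
- button_top (a point): Centre of the button's flat top (12 mm below the hole's mouth when released, 18 mm when fully down).
- brush_stand: Brush stand fixed to the table: an upright grey tube (42 mm outside, 36 mm inside diameter) on a 90 x 90 mm base plate, 108 mm high, open at the top. Origin at the centre of its underside, z up.
- brush_grip (a point): Centre of the brush's round wooden handle (24 mm diameter, 64 mm long), 32 mm below its top. z runs along the brush towards the handle's top. At the start the brush stands upright in the stand, handle up, its black guard disc (46 mm diameter, 6 mm thick, directly below the handle) resting on the tube's rim, so this point is 146 mm above the table and the handle's top 178 mm; lift the brush straight up to take it out. The brush weighs about 0.08 kg.
- brush_tip (a point): Lower end of the brush: rounded end of the straight steel rod (6 mm diameter), on the brush's axis, 130 mm below brush_grip and 92 mm below the guard disc. The lowest 30 mm are bare rod; stiff round bristles (24 to 28 mm diameter) cover 30 to 76 mm above the tip.
- brush: The brush as a whole (see brush_grip and brush_tip). Origin on its axis at the underside of the guard disc, 92 mm above the tip; z towards the handle's top.
- thread_cone: Bystander: cylindrical cop of pale blue thread, 52 mm diameter, 105 mm tall, standing; origin at the centre of its underside.
- pattern_weight: Bystander: round grey weight, 42 mm diameter, 30 mm tall; origin at the centre of its underside.
- swatch_book: Bystander: fanned book of leather swatches, 102 x 119 x 17 mm; origin at the centre of its underside.
- bobbin: Bystander: small bobbin of red thread, 25 mm diameter, 12 mm tall; origin at the centre of its underside.
Not all that is in view belongs to the job. Leave any green look-alike of the brush alone.

How it is judged (in metres and radians):
On the way, in this order (a step that is already met when the one before it is completed fails the run):
1. the held brush's tip is down near the bottom of the lint cup (horizontal distance between brush_tip and cup_floor below 0.022 m and z of brush_tip in the frame of cup_floor below 0.02 m and contact force between the fingers and brush above 0.5 N), for 0.04 s.
2. first stroke: the brush is drawn up in the cup (horizontal distance between brush_tip and cup_floor below 0.022 m and z of brush_tip in the frame of cup_floor above 0.04 m), for 0.04 s.
3. the tip is down near the bottom again (all of step 1), for 0.04 s.
4. second stroke: the brush is drawn up again (all of step 2), for 0.04 s.
At the end, for the whole second after the job is handed in: Through the last second the reset button is held at least 4.5 mm down (of 6 mm) by the brush's steel tip, which is inside the hole, pushing (over 1 N) on the button, the brush within 20 degrees of upright and still gripped by the fingers (value of joint reset_button above 0.0045 m and distance between brush_tip and button_top below 0.009 m and z of brush_tip in the frame of reset_hole below -0.0145 m and contact force between brush and extractor above 1 N and angle between brush_tip's own z axis and vertical below 0.35 rad and contact force between the fingers and brush above 1 N); the arm keeps its last pose, push and grip.
It fails at once if the thread cone is pushed out of place (over 30 mm) (distance of thread_cone from where it was at the start of the episode above 0.03 m).
It fails at once if the pattern weight is pushed out of place (over 30 mm) (distance of pattern_weight from where it was at the start of the episode above 0.03 m).
It fails at once if the swatch book is pushed out of place (over 30 mm) (distance of swatch_book from where it was at the start of the episode above 0.03 m).
It fails at once if the bobbin is pushed out of place (over 30 mm) (distance of bobbin from where it was at the start of the episode above 0.03 m).
It also fails if it takes over 46 s, if anything falls off the work surface, if the arm or the gripper's body presses on something with over 40 N, if the wrist force passes 120 N, or if a joint passes its speed limit or range.

## Working session

There is one attempt and no reset: what is moved stays moved. The work goes in short steps, Python scripts to look and compute and a shell command to move; the robot and the scene stay as the last step left them, time stands still between calls to the robot, and variables do not carry over. Pictures are saved under pics/ and viewed, at most 10 in all, crops included, and the job is handed in when it is done.

```bash
ls; mkdir -p pics
python3 - <<'E'
from plant import *
import cv2,json
print(get_obs(),finger_overhang)
for n in("scene","top"):
    c=capture(n);cv2.imwrite(f"pics/{n}0.png",c["image"][:,:,::-1]);print(n,c["mtx"].tolist(),c["distortion"],c["pose"].round(3).tolist())
E
```

```text
pics
{'time': 0.0, 'joint_positions': array([-1.49597685e+00,  3.42727058e-01,  1.52499897e+00,  9.80277510e-06,
        1.27540274e+00, -1.45980565e-01]), 'dq': array([-9.14865826e-06,  8.68243903e-04,  1.78743337e-03,  2.04360176e-03,
        6.14551734e-04, -2.18991392e-04]), 'tau': array([-9.84908656e-04, -4.31253433e+01, -2.44217438e+01,  7.17267604e-02,
        5.61611226e-02, -1.26714103e-04]), 'tool_pos': array([ 114.98597284, -511.86030288,  237.04900171]), 'tcp_rot': array([-3.14007424e+00, -2.32721423e-04,  2.20797005e-01]), 'contact_force': array([ 0.08489195,  0.13941949, -0.01076266]), 'moment': array([ 0.01191151, -0.0061538 , -0.05551874]), 'finger_force': 0.0, 'grip_width': 91.71525899762804} 11.0
scene [[423.36722577717916, 0.0, 326.2524082521498], [0.0, 423.36722577717916, 196.715530598547], [0.0, 0.0, 1.0]] [0.02129132 0.         0.         0.         0.        ] [[-0.764, 0.452, -0.46, 101.893], [-0.645, -0.543, 0.538, 571.91], [-0.006, 0.708, 0.706, 934.886], [0.0, 0.0, 0.0, 1.0]]
top [[405.37458576052444, 0.0, 321.77223415064077], [0.0, 405.37458576052444, 202.54416789350913], [0.0, 0.0, 1.0]] [-0.04702019  0.          0.          0.          0.        ] [[-0.016, 0.991, -0.137, 486.492], [-1.0, -0.017, -0.001, -57.877], [-0.003, 0.137, 0.991, 1187.243], [0.0, 0.0, 0.0, 1.0]]
```

View pics/scene0.png

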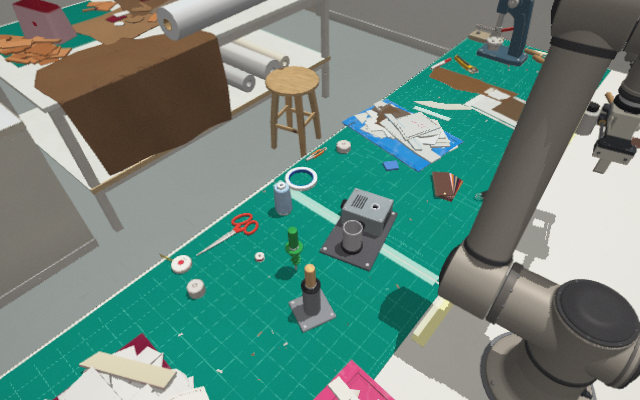

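View pics/top0.png

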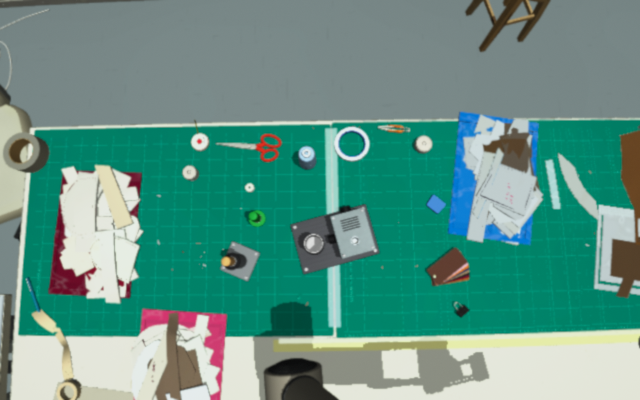

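```bash
cat > h.py <<'E'
import numpy as np,cv2
def ray(c,uv):
    n=cv2.undistortPoints(np.array([[uv]],float),c["mtx"],np.array(c["distortion"]))[0,0]
    P=np.array(c["pose"]);return P[:3,3],P[:3,:3]@np.array([n[0],-n[1],-1.])
def onz(c,uv,z):
    o,d=ray(c,uv);return (o+d*(z-o[2])/d[2])[:2].round(1)
def proj(c,p):
    P=np.array(c["pose"]);q=P[:3,:3].T@(np.array(p,float)-P[:3,3])
    return cv2.projectPoints(np.array([[q[0],-q[1],-q[2]]]),np.zeros(3),np.zeros(3),c["mtx"],np.array(c["distortion"]))[0][0,0].round(1)
E
python3 - <<'E'
import cv2,numpy as np
t=cv2.imread("pics/top0.png")[185:285,205:385];s=cv2.imread("pics/scene0.png")[180:335,270:405]
a=cv2.resize(t,None,fx=3,fy=3,interpolation=cv2.INTER_CUBIC)
b=cv2.resize(s,None,fx=3.5,fy=3.5,interpolation=cv2.INTER_CUBIC)
a=cv2.resize(t,(800-b.shape[1]-0,int((800-b.shape[1])/1.8)),interpolation=cv2.INTER_CUBIC)
im=np.zeros((b.shape[0],800,3),np.uint8);im[:a.shape[0],:a.shape[1]]=a;im[:,a.shape[1]:]=b
cv2.imwrite("pics/crop1.png",im);print(a.shape,b.shape)
E
```

```text
(182, 328, 3) (542, 472, 3)
```

View pics/crop1.png

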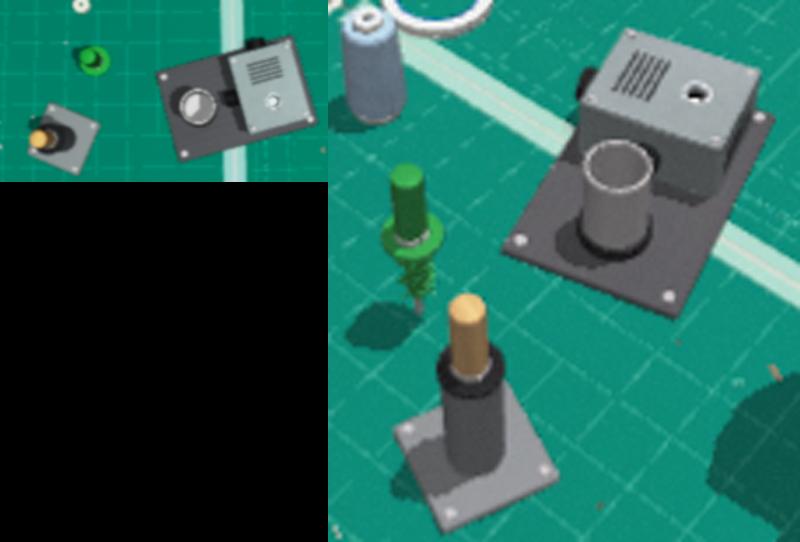

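The crops show two brush-like things in the scene view. One is the wooden-handled brush in its stand, with its top at about (310,268). The other is the green look-alike at about (293,240). I choose the wooden one. The cup rim is centred at (353,227) and the bezelled hole is at (375,207).

Run:
```python
from plant import *
from h import *
s=capture("scene");t=capture("top")
for n,z,a,b in(("handle",178,(310,268),(227,261.3)),("cup",88,(352.6,227.4),(313.1,243.2)),("hole",70,(375.1,206.6),(354.8,239.9))):
    print(n,onz(s,a,z),onz(t,b,z))
for n,im in(("s",s["image"]),("t",t["image"])):
    h=cv2.cvtColor(im,cv2.COLOR_RGB2HSV);m=cv2.inRange(h,(8,90,90),(22,255,255))
    x0,y0,x1,y1=(295,260,325,300) if n=="s" else (215,245,250,280)
    ys,xs=np.nonzero(m[y0:y1,x0:x1]);print(n,xs.mean()+x0,ys.mean()+y0,xs.min()+x0,xs.max()+x0,ys.min()+y0,ys.max()+y0)
def base(c,crop):return [onz(c,p,8) for p in crop]
# stand plate screws in scene crop
f=lambda x,y:(270+(x-328)/3.5,180+y/3.5)
print("stand screws",[onz(s,f(*p),6) for p in((407,428),(544,470),(450,513))])
print("extractor screws",[onz(s,f(*p),9) for p in((520,240),(668,296),(760,117))])
```

```text
handle [480.7 184.9] [482.8 180.2]
cup [525.8 -30. ] [527.5 -31.4]
hole [ 533.4 -144.9] [ 535.3 -145.6]
s 309.80288461538464 275.03365384615387 305 315 264 286
t 227.13186813186815 261.2967032967033 222 234 256 266
stand screws [array([531.4, 201.6]), array([435.8, 164.6]), array([464.2, 230.3])]
extractor screws [array([576.9,  23.8]), array([455.8,  -7.5]), array([ 505.7, -207.3])]
```

```bash
python3 -m inch '[0,0,0.0736,0,0,0,-1, 0,0,0.0736,0,0,0,-1, 0,0,0,0.035,-0.026,-0.01,-1, 0,0,0,0.035,-0.026,-0.01,-1, 0,0,0,0.035,-0.026,-0.01,-1, 0,0,0,0.035,-0.026,-0.01,-1, 0,0,0,0.035,-0.026,-0.01,-1, 0,0,0,0.035,-0.026,-0.01,-1, 0,0,0,0.035,-0.026,-0.01,-1, 0,0,0,0.035,-0.026,-0.01,-1]'
```

```text
time: 1.03
tool_pos: [340.1, -344.5, 302.1]
tcp_rot: [3.142, 0.0, -0.0]
contact_force: [0.8, -1.0, 0.2]
grip_width: 91.4
finger_force: 0.0
```

```bash
python3 -m inch '[0,0,0,0.011,-0.041,0,-1, 0,0,0,0.011,-0.041,0,-1, 0,0,0,0.011,-0.041,0,-1, 0,0,0,0.011,-0.041,0,-1, 0,0,0,0.011,-0.041,0,-1, 0,0,0,0.011,-0.041,0,-1, 0,0,0,0.011,-0.041,0,-1, 0,0,0,0.011,-0.041,0,-1, 0,0,0,0.011,-0.041,0,-1, 0,0,0,0.011,-0.041,0,-1]'
python3 -m inch '[0,0,0,0.011,-0.041,0,-1, 0,0,0,0.011,-0.041,0,-1, 0,0,0,0.011,-0.041,0,-1, 0,0,0,0.011,-0.041,0,-1, 0,0,0,0.011,-0.041,0,-1, 0,0,0,0.011,-0.03,0,-1, 0,0,0,0,0,0,-1, 0,0,0,0,0,0,-1]'
python3 - <<'E'
from plant import *
from h import *
c=capture("wrist");cv2.imwrite("pics/w1.png",c["image"][:,:,::-1]);print(c["pose"].round(3).tolist(),proj(c,(481,183,178)))
E
```

```text
time: 1.87
tool_pos: [427.0, -16.2, 301.7]
tcp_rot: [3.141, -0.0, -0.0]
contact_force: [0.7, -0.2, 0.9]
grip_width: 91.6
finger_force: 0.0
time: 2.53
tool_pos: [479.6, 171.0, 301.1]
tcp_rot: [3.141, 0.001, 0.003]
contact_force: [-0.5, -0.5, 1.0]
grip_width: 91.8
finger_force: 0.0
[[0.003, 0.966, 0.258, 548.798], [-1.0, 0.002, 0.002, 171.034], [0.001, -0.258, 0.966, 448.526], [0.0, 0.0, 0.0, 1.0]] [307.1 192.5]
```

View pics/w1.png

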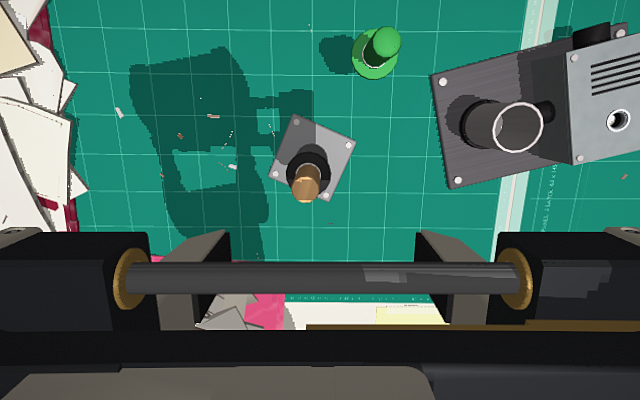

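The wrist view shows the wooden handle's top at about (305,191), the cup rim centred near (518,127) and the hole near (619,120). The green look-alike is out of the way at (380,45).

Run:
```python
from plant import *
from h import *
c=capture("wrist");im=c["image"];h=cv2.cvtColor(im,cv2.COLOR_RGB2HSV)
m=cv2.inRange(h[150:215,280:335],(8,80,80),(22,255,255));ys,xs=np.nonzero(m);print(xs.min()+280,xs.max()+280,ys.min()+150,ys.max()+150)
w=(m>0).sum(1);rows=[(i+150,np.nonzero(m[i])[0].min()+280,np.nonzero(m[i])[0].max()+280) for i in range(len(w)) if w[i]];print(rows[::3],rows[-1])
for n,p,z in(("handle",(305,191),178),("cup",(518,127),88),("hole",(619,120),70)):print(n,onz(c,p,z))
```

```text
290 318 165 202
[(165, np.int64(302), np.int64(310)), (168, np.int64(298), np.int64(315)), (171, np.int64(297), np.int64(317)), (174, np.int64(295), np.int64(317)), (177, np.int64(294), np.int64(318)), (180, np.int64(293), np.int64(318)), (183, np.int64(291), np.int64(318)), (186, np.int64(290), np.int64(317)), (189, np.int64(291), np.int64(317)), (192, np.int64(291), np.int64(317)), (195, np.int64(293), np.int64(315)), (198, np.int64(294), np.int64(313)), (201, np.int64(300), np.int64(309))] (202, np.int64(301), np.int64(303))
handle [482.1 183.7]
cup [528.2 -33. ]
hole [ 534.1 -148.7]
```

```bash
python3 -m inch '[0,0,0,0.003,-0.0163,0,-1, 0,0,0,0,0,0.04,-1, 0,0,0,0,0,0.04,-1, 0,0,0,0,0,0.04,-1, 0,0,0,0,0,0.04,-1, 0,0,0,0,0,0.021,-1, 0,0,0,0,0,0.02,-1, 0,0,0,0,0,0,-1]'
python3 -m inch '[0,0,0,0,0,0,1, 0,0,0,0,0,0,1, 0,0,0,0,0,0,1, 0,0,0,0,0,0,1, 0,0,0,0,0,0,1, 0,0,0,0,0,0,1, 0,0,0,0,0,0,1, 0,0,0,0,0,0,1]'
```

```text
time: 3.3
tool_pos: [480.5, 182.3, 138.1]
tcp_rot: [3.14, 0.006, -0.002]
contact_force: [-0.7, -0.4, -0.0]
grip_width: 92.2
finger_force: 0.0
time: 3.97
tool_pos: [482.2, 183.2, 141.0]
tcp_rot: [3.142, -0.0, 0.0]
contact_force: [-0.1, -0.3, 0.1]
grip_width: 43.2
finger_force: 0.0
```

```bash
python3 -m inch '[0,0,0,0,0,0,1, 0,0,0,0,0,0,1, 0,0,0,0,0,0,1, 0,0,0,0,0,0,1, 0,0,0,0,0,0,1, 0,0,0,0,0,0,1]'
```

```text
time: 4.47
tool_pos: [482.2, 183.2, 140.9]
tcp_rot: [3.142, 0.0, 0.0]
contact_force: [0.3, -0.5, -0.5]
grip_width: 23.8
finger_force: 30.0
```

```bash
python3 -m inch '[0,0,0,0,0,-0.01,1, 0,0,0,0,0,-0.02,1, 0,0,0,0,0,-0.02,1, 0,0,0,0,0,-0.02,1, 0,0,0,0,0,-0.02,1, 0,0,0,0,0,-0.02,1, 0,0,0,0,0,-0.02,1, 0,0,0,0,0,-0.02,1, 0,0,0,0,0,-0.01,1, 0,0,0,0,0,0,1]'
```

```text
time: 5.3
tool_pos: [483.0, 183.3, 271.0]
tcp_rot: [-3.141, -0.004, 0.0]
contact_force: [0.9, -0.2, -0.0]
grip_width: 23.5
finger_force: 30.0
```

```bash
python3 -m inch '[0,0,0,0.0062,0.03,0,1, 0,0,0,0.0062,0.03,0,1, 0,0,0,0.0062,0.03,0,1, 0,0,0,0.0062,0.03,0,1, 0,0,0,0.0062,0.03,0,1, 0,0,0,0.0062,0.03,0,1, 0,0,0,0.0062,0.03,0,1, 0,0,0,0.0062,0.03,0,1, 0,0,0,0.0062,0.03,0,1, 0,0,0,0,0,0,1]'
python3 -m inch '[0,0,0,0,0,0,1, 0,0,0,0,0,0,1]'
python3 - <<'E'
from plant import *
from h import *
c=capture("wrist");cv2.imwrite("pics/w2.png",c["image"][:,:,::-1])
p=get_obs()["tool_pos"];print(p,proj(c,(p[0],p[1],p[2]-125)),proj(c,(527,-32,88)),proj(c,(534,-147,70)))
s=capture("scene");q=cv2.resize(s["image"][140:260,290:440],None,fx=5,fy=5,interpolation=cv2.INTER_CUBIC)
cv2.imwrite("pics/s2.png",q[:,:,::-1]);print([(5*(proj(s,(p[0],p[1],p[2]+dz))-[290,140])).round() for dz in(-125,-33,37)])
E
```

```text
time: 6.13
tool_pos: [527.1, -36.6, 267.6]
tcp_rot: [3.14, 0.002, -0.003]
contact_force: [-0.5, 0.3, -0.9]
grip_width: 23.5
finger_force: 30.0
time: 6.3
tool_pos: [526.4, -32.4, 268.1]
tcp_rot: [-3.141, 0.002, -0.0]
contact_force: [-0.5, 0.4, -0.4]
grip_width: 23.4
finger_force: 30.0
[526.42362638 -31.98503214 268.35817387] [321.4 193.5] [321.6 179.1] [433.6 168.7]
[array([318., 363.]), array([326., 232.]), array([332., 120.])]
```

View pics/w2.png

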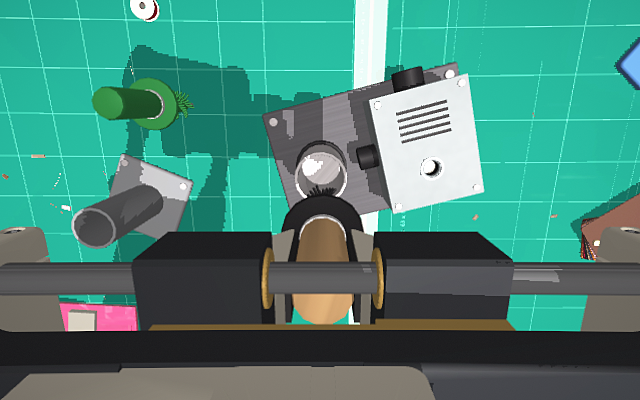

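View pics/s2.png

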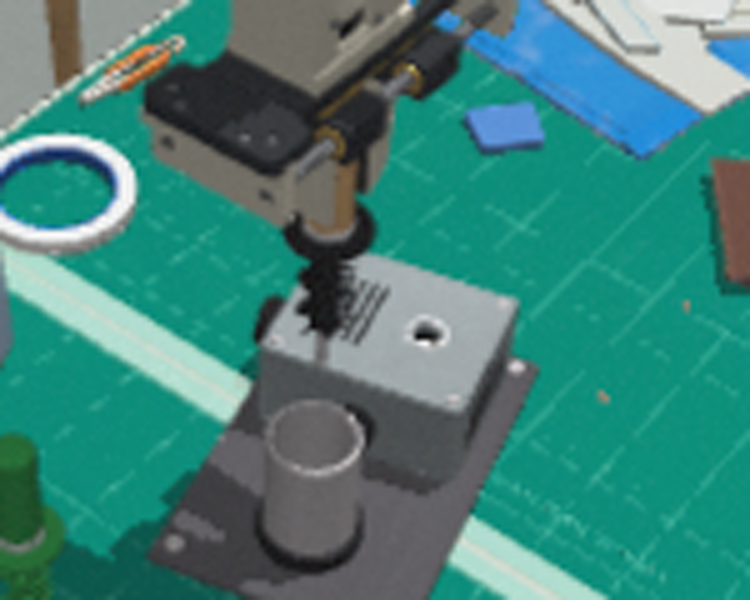

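The wrist view shows the brush upright in the jaws. The cup rim spans columns 296 to 347 with its far edge near row 142, and the hole is at (432,168). The scene crop shows the tip at (322,362) in the crop, against a predicted (318,363), so the brush is straight.

Run:
```python
from plant import *
from h import *
c=capture("wrist")
for p,z in(((296,172),88),((347,172),88),((321,142),88),((432,167.5),70)):print(p,onz(c,p,z))
print(proj(c,(553,-32,88)))
g=cv2.cvtColor(c["image"],cv2.COLOR_RGB2GRAY)
h=cv2.HoughCircles(cv2.resize(g[140:195,400:465],None,fx=4,fy=4,interpolation=cv2.INTER_CUBIC),cv2.HOUGH_GRADIENT,1,400,param1=100,param2=15,minRadius=20,maxRadius=60)
print(h); 
if h is not None: x,y,r=h[0,0];print(onz(c,(400+x/4,140+y/4),70),r/4)
```

```text
(296, 172) [534.2  -6.5]
(347, 172) [534.3 -56.4]
(321, 142) [563.3 -31. ]
(432, 167.5) [ 535.6 -144.9]
[322.1 152.8]
[[[125.5 115.5  33. ]]]
[ 534.2 -144.4] 8.25
```

Run:
```python
import cv2
g=cv2.imread("pics/w2.png",0)
print([(r,int(g[r,312]),int(g[r,324])) for r in range(132,186,2)])
```

```text
[(132, 87, 145), (134, 87, 141), (136, 88, 142), (138, 86, 139), (140, 88, 85), (142, 43, 47), (144, 44, 30), (146, 59, 113), (148, 112, 111), (150, 109, 110), (152, 98, 164), (154, 198, 191), (156, 182, 182), (158, 182, 190), (160, 255, 189), (162, 254, 189), (164, 253, 189), (166, 252, 192), (168, 253, 194), (170, 253, 187), (172, 255, 184), (174, 235, 187), (176, 188, 190), (178, 189, 193), (180, 196, 192), (182, 141, 191), (184, 108, 132)]
```

Run:
```python
import cv2
g=cv2.imread("pics/w2.png");cv2.imwrite("pics/w2c.png",cv2.resize(g[120:220,260:460],(800,400),interpolation=cv2.INTER_NEAREST))
```

```text
(no output)
```

View pics/w2c.png

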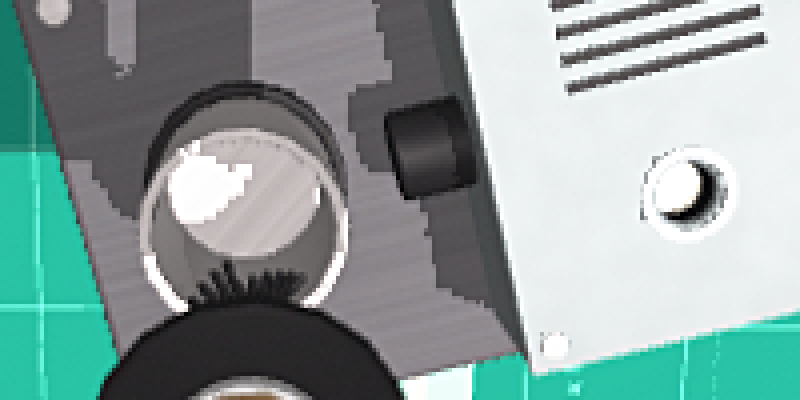

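The zoom puts the rim's far edge at row 152 with its centre column at 321, which agrees with the cup at (527,-32). The bezel centre is at (432.5,168.5). Now I'll stroke in the cup.

```bash
python3 -m inch '[0,0,0,0.001,0,0.018,1, 0,0,0,0,0,0.018,1, 0,0,0,0,0,0.018,1, 0,0,0,0,0,0.018,1, 0,0,0,0,0,0.018,1, 0,0,0,0,0,0.018,1, 0,0,0,0,0,0.018,1, 0,0,0,0,0,0.018,1, 0,0,0,0,0,0.003,1, 0,0,0,0,0,0,1]'
python3 -m inch '[0,0,0,0,0,0,1, 0,0,0,0,0,0,1]'
```

```text
time: 7.28
tool_pos: [527.1, -32.1, 150.7]
tcp_rot: [-3.141, 0.002, 0.001]
contact_force: [-0.5, -0.1, -0.7]
grip_width: 23.4
finger_force: 30.0
time: 7.45
tool_pos: [528.2, -32.7, 152.3]
tcp_rot: [3.141, -0.002, 0.001]
contact_force: [-0.0, -0.1, -0.5]
grip_width: 23.6
finger_force: 30.0
```

```bash
python3 -m inch '[0,0,0,0,0,0.005,1, 0,0,0,0,0,0,1, 0,0,0,0,0,0,1]'
python3 -m inch '[0,0,0,0,0,-0.015,1, 0,0,0,0,0,-0.015,1, 0,0,0,0,0,-0.015,1, 0,0,0,0,0,0,1, 0,0,0,0,0,0,1]'
python3 -m inch '[0,0,0,0,0,0.015,1, 0,0,0,0,0,0.015,1, 0,0,0,0,0,0.015,1, 0,0,0,0,0,0,1, 0,0,0,0,0,0,1]'
python3 -m inch '[0,0,0,0,0,-0.015,1, 0,0,0,0,0,-0.015,1, 0,0,0,0,0,-0.015,1, 0,0,0,0,0,0,1, 0,0,0,0,0,0,1]'
```

```text
time: 7.7
tool_pos: [527.6, -32.8, 147.4]
tcp_rot: [3.141, -0.0, -0.0]
contact_force: [0.1, -0.3, -0.8]
grip_width: 23.6
finger_force: 30.0
time: 8.12
tool_pos: [527.9, -32.9, 183.7]
tcp_rot: [3.141, -0.002, -0.0]
contact_force: [-1.0, 0.2, -1.3]
grip_width: 24.1
finger_force: 30.0
time: 8.53
tool_pos: [526.9, -32.7, 146.3]
tcp_rot: [-3.141, 0.003, -0.0]
contact_force: [0.1, 0.0, -0.9]
grip_width: 23.7
finger_force: 30.0
time: 8.95
tool_pos: [528.1, -32.9, 184.1]
tcp_rot: [3.141, -0.002, -0.0]
contact_force: [-0.7, 0.1, -0.3]
grip_width: 23.5
finger_force: 30.0
```

```bash
python3 -m inch '[0,0,0,0,0,-0.0175,1, 0,0,0,0,0,-0.0175,1, 0,0,0,0,0,-0.0175,1, 0,0,0,0,0,-0.0175,1, 0,0,0,0,0,0,1]'
python3 -m inch '[0,0,0,0.0018,0.028,0,1, 0,0,0,0.0018,0.028,0,1, 0,0,0,0.0018,0.028,0,1, 0,0,0,0.0018,0.028,0,1, 0,0,0,0.0018,0.028,0,1, 0,0,0,0,0,0.02,1, 0,0,0,0,0,0.01,1, 0,0,0,0,0,0,1, 0,0,0,0,0,0,1, 0,0,0,0,0,0,1]'
python3 - <<'E'
from plant import *
from h import *
p=get_obs()["tool_pos"];print(p)
out=[]
for n,z in(("scene",6),("wrist",5)):
    c=capture(n);t=proj(c,(p[0],p[1],p[2]-125));k=proj(c,(534.6,-145.3,70))
    x0,y0=int(t[0])-33,int(t[1])-40
    x0=max(0,x0);y0=max(0,y0)
    a=c["image"][y0:y0+80,x0:x0+66];out.append(cv2.resize(a,(400,485),interpolation=cv2.INTER_CUBIC));print(n,x0,y0,"tip",(t-[x0,y0])*6.06,"hole",(k-[x0,y0])*6.06)
cv2.imwrite("pics/h1.png",np.hstack(out)[:,:,::-1])
E
```

```text
time: 9.37
tool_pos: [528.6, -33.0, 241.1]
tcp_rot: [3.141, -0.004, 0.0]
contact_force: [0.8, -0.5, -0.3]
grip_width: 23.8
finger_force: 30.0
time: 10.2
tool_pos: [535.0, -144.2, 215.4]
tcp_rot: [-3.142, 0.0, 0.001]
contact_force: [0.6, 0.2, -1.6]
grip_width: 23.5
finger_force: 30.0
[ 534.95623179 -144.1860176   215.38159003]
scene 342 161 tip [199.98  244.824] hole [198.768 274.518]
wrist 288 153 tip [203.616 247.854] hole [211.494 216.342]
```

View pics/h1.png

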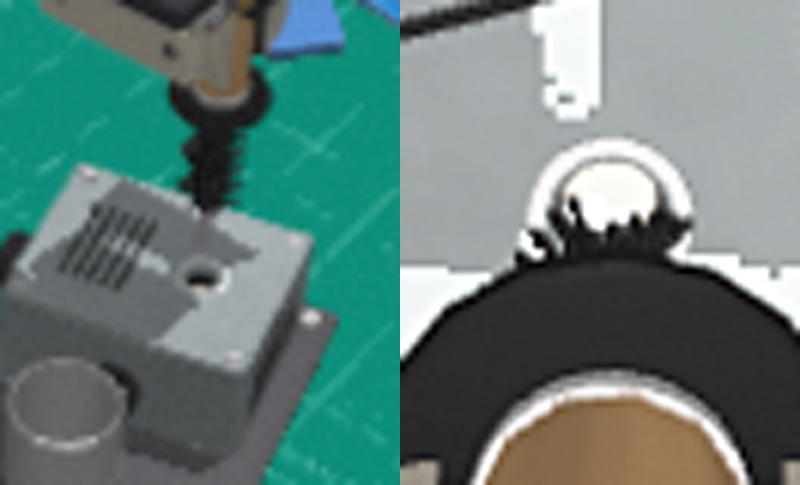

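The scene crop shows the tip just above the hole, and the wrist crop shows the bezel centred at (210,217) against a predicted (211,216). They line up to about 1 mm, so I'll lower the tip into the well.

```bash
python3 -m inch '[0,0,0,0,0.0005,0.009,1, 0,0,0,0,0,0.009,1, 0,0,0,0,0,0.009,1, 0,0,0,0,0,0.007,1, 0,0,0,0,0,0,1, 0,0,0,0,0,0,1]'
python3 -m inch '[0,0,0,0,0,0.003,1, 0,0,0,0,0,0.002,1, 0,0,0,0,0,0,1, 0,0,0,0,0,0,1]'
```

```text
time: 10.8
tool_pos: [534.6, -145.2, 187.5]
tcp_rot: [-3.141, 0.001, -0.0]
contact_force: [0.4, -1.3, -1.1]
grip_width: 23.3
finger_force: 30.0
time: 11.13
tool_pos: [534.9, -145.3, 184.2]
tcp_rot: [3.141, -0.0, -0.0]
contact_force: [0.1, -0.2, -0.7]
grip_width: 23.6
finger_force: 30.0
```

```bash
python3 -m inch '[0,0,0,0,0,0.0035,1, 0,0,0,0,0,0,1, 0,0,0,0,0,0,1]'
python3 -m inch '[0,0,0,0,0,0.0025,1, 0,0,0,0,0,0,1, 0,0,0,0,0,0,1]'
python3 -m inch '[0,0,0,0,0,0.0025,1, 0,0,0,0,0,0,1, 0,0,0,0,0,0,1]'
```

```text
time: 11.38
tool_pos: [535.1, -145.3, 181.6]
tcp_rot: [3.141, -0.001, -0.0]
contact_force: [0.3, -0.2, 1.7]
grip_width: 23.7
finger_force: 30.0
time: 11.63
tool_pos: [535.1, -145.3, 179.5]
tcp_rot: [3.141, -0.001, 0.0]
contact_force: [1.3, -1.1, 0.7]
grip_width: 23.6
finger_force: 30.0
time: 11.88
tool_pos: [535.0, -145.3, 177.4]
tcp_rot: [3.141, -0.0, 0.0]
contact_force: [1.3, -0.6, 3.4]
grip_width: 23.5
finger_force: 30.0
```

Spring contact is building. I'll press to the stop, with a little preload.

```bash
python3 -m inch '[0,0,0,0,0,0.0015,1, 0,0,0,0,0,0,1, 0,0,0,0,0,0,1]'
python3 -m inch '[0,0,0,0,0,0.0015,1, 0,0,0,0,0,0,1, 0,0,0,0,0,0,1]'
python3 -m inch '[0,0,0,0,0,0.0015,1, 0,0,0,0,0,0,1, 0,0,0,0,0,0,1]'
```

```text
time: 12.13
tool_pos: [535.0, -145.3, 176.3]
tcp_rot: [3.141, -0.001, 0.0]
contact_force: [0.4, -0.1, 3.0]
grip_width: 23.7
finger_force: 30.0
time: 12.38
tool_pos: [535.3, -145.4, 175.9]
tcp_rot: [3.141, -0.002, -0.0]
contact_force: [-1.3, -0.7, 8.2]
grip_width: 23.6
finger_force: 30.0
time: 12.63
tool_pos: [535.5, -145.5, 175.6]
tcp_rot: [3.14, -0.003, 0.0]
contact_force: [-1.2, 1.1, 14.1]
grip_width: 23.3
finger_force: 30.0
```

```bash
python3 -m inch '[0,0,0,0,0,-0.0005,1, 0,0,0,0,0,0,1, 0,0,0,0,0,0,1, 0,0,0,0,0,0,1, 0,0,0,0,0,0,1, 0,0,0,0,0,0,1]'
python3 - <<'E'
from plant import *
from h import *
p=get_obs()["tool_pos"];c=capture("scene");t=proj(c,(p[0],p[1],100));x0,y0=int(t[0])-50,int(t[1])-40
cv2.imwrite("pics/f.png",cv2.resize(c["image"][y0:y0+80,x0:x0+100],(750,600),interpolation=cv2.INTER_CUBIC)[:,:,::-1])
E
```

```text
time: 13.13
tool_pos: [535.4, -145.4, 175.7]
tcp_rot: [3.141, -0.002, 0.0]
contact_force: [-1.6, -0.2, 11.8]
grip_width: 23.2
finger_force: 30.0
```

View pics/f.png

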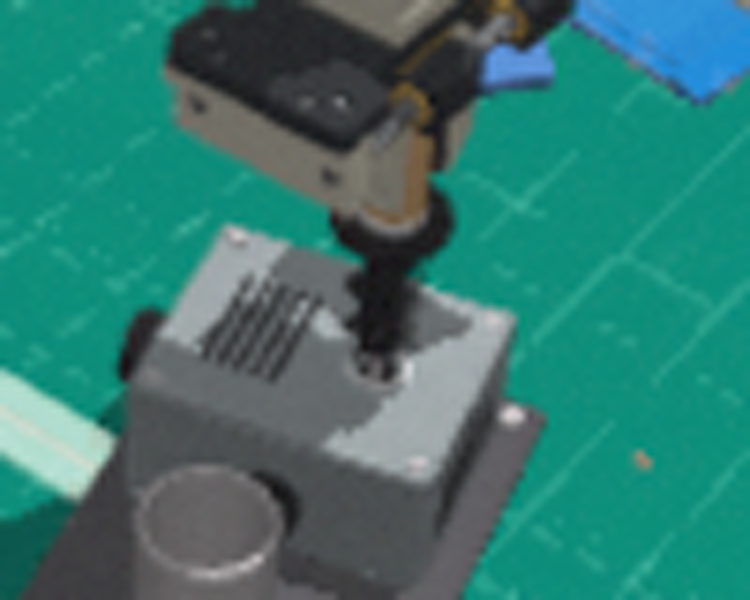

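The rod is centred in the bezel at (380,365), the brush is upright, and it pushes on the stop with a steady 12 N.

```bash
python3 -c "
from plant import *
print(close_job())"
```

```text
the job is handed in; nothing more can be done
None
```

The brush made two full strokes in the lint cup and is still gripped upright, its tip holding the reset button against its stop at about 12 N; the job was handed in at about 13 s, but `close_job` gave no verdict.

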